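# Unlock the bottle dispenser and give one full stroke into the dish

## Task

Get the square-bottled dispenser ready and give a full stroke: pull its transport-lock key out of the slot and leave the key lying in the shallow metal tray, and stand the handled porcelain dish upright on the bench with its middle under that dispenser's outlet. Only when the key is in the tray and the dish is standing in place, press the dispenser's plunger head all the way down to its stop, hold it there for a moment, and let it come back up. Do not press the round-bottled dispenser's plunger, and do not push the tube rack, the white bottle or the jar out of place.

Things in the scene. Friction and masses are not known exactly. Their poses are not given: they have to be found in the camera images.
- square: The dispenser to use, fixed. Origin: centre of its underside. Grey foot 130 (x) x 88 (y) x 8 mm; square amber bottle 84 x 84 mm up to 113 mm; white deck x -62 to +32, y -32 to +32, height 140 to 150 mm. Key slot on the deck at the -x side between cheeks 18 mm high (x -46 to -26; y -21 to -9 and +9 to +28 mm; sprung ball in the +y one). Spout, a 10 mm tube 128 mm high, runs along +y.
- square_plunger (a joint): Travel of the square dispenser's plunger in m: 0 = up, 0.020 = down at its stop. A spring pushes it up with 6 N at the top and 12 N at the stop. While the key is in, it can go down only about 4 mm.
- square_head (a point): Centre of the top face of the square dispenser's plunger head, a white disc 48 mm in diameter and 12 mm thick, top 186 mm above the bench when up, 166 mm at the stop; moves with the plunger.
- square_outlet (a point): Tip of the square dispenser's spout, 95 mm above the bench, 115 mm out from the bottle's axis along the dispenser's +y.
- key: Lock key, loose, grey, 60 g: upright tab 26 (x) x 16 (y) x 40 mm high and a tongue 16 wide, 20 high, to x = +57 mm, reaching under the plunger head. Origin: centre of the tab's underside, at the start on the deck (150 mm up), 67 mm from the bottle axis. It is drawn out level along its -x (about 6 to 15 N to free it), clear of the cheeks after 37 mm. Pinch the tab across y.
- bowl: The porcelain dish with handle, loose, 160 g: round, 86 mm across the rim, 45 mm high, base 60 mm across, wall 4 mm. Origin: centre of its underside. A straight handle 14 mm wide (y) and 14 mm thick, at heights 27 to 41 mm, runs out along its +x to 108 mm from the centre.
- bowl_handle (a point): Gripping point in the middle of the dish's handle, 80 mm from the dish's centre, 34 mm high.
- tray: The shallow open steel tray, fixed: 110 (x) x 130 (y) x 14 mm high, wall and floor 4 mm. Origin: centre of its underside.
- round: The other dispenser, same build but on a round amber bottle 90 mm in diameter and without a key; fixed. Same foot, deck, spout and plunger head (top 186 mm high). Origin: centre of the underside; spout along +y, tip 115 mm out.
- round_plunger (a joint): Travel of the round-bottled dispenser's plunger in m, 0 = up. To be left alone.
- rack: Loose blue tube rack with white-capped tubes, 52 (x) x 100 (y) mm, 58 mm high in all. Origin: centre of its underside. Leave in place.
- flask: Loose white plastic bottle, 60 mm in diameter, 130 mm high. Origin: centre of its underside. Leave in place.
- jar: Loose glass jar with white lid, 66 mm in diameter, 85 mm high. Origin: centre of its underside. Leave in place.
There are look-alikes about, which are no part of the job. Leave any orange look-alike of the bowl alone.

How it is judged:
By the outcome, as a careful person would: the job done as asked, in the order asked, and still so for the second after the job is handed in, with the robot touching nothing.
It also fails if it takes over 69 s, if anything falls off the work surface, if the arm or the gripper's body presses on something with over 40 N, if the wrist force passes 120 N, or if a joint passes its speed limit or range.

## Robot

A 6-joint arm with a two-finger parallel gripper is mounted at the origin on the work surface. World frame = base frame: x ahead of the robot, y to its left, z up, the work surface at z = 0. Lengths are in mm, angles in rad, forces in N, time in s.
With the tool pointing down it reaches from about 275 to 750 mm from the base axis. Payload 10.2 kg.
Tool frame: the origin (TCP) lies midway between the tips of the shut fingers; the grasp point (between the pads) lies 19 mm behind it; z points along the fingers, y is the line along which they close (so a half turn about z gives the same grasp; the last joint's range is limited). The gripper opens to 85 mm and grips with 20 to 120 N. Pads are 22 mm wide; open, the fingers measure 114 mm over their backs; the gripper's body (76 mm by 85 mm) begins 54 mm behind the grasp point. The pads swing forward as they close: fully open they stand 13 mm farther back than shut.
Start: joints at [-1.334, 0.313, 1.498, -0, 1.331, -0.223], TCP at [232.967, -470.486, 231.294] pointing down, gripper open.
Joint ranges: [-2.94, 2.94], [-0.97, 2.17], [0.19, 2.56], [-1.23, 4.37], [0.02, 3.11], [-2.88, 2.88]. Speed limits (rad/s): [2.39, 2.39, 3.01, 3.14, 3.14, 3.14].

## Interface

Orientations are given as a unit quaternion [w, x, y, z].
In Python, from rig import ctrl gives the robot as it stands.
- The arm moves only by the tool arm_command, never from a script. Its argument "increments" is a list of rows, each an object with "dr": the turn, a rotation vector about the tool's x, y, z in units of pi/4 rad (1.0 is pi/4 rad), a list of three; "offset": the shift along the tool's x, y, z in units of 120 mm (1.0 is 120 mm), a list of three; "hand": the opening, from -1 (shut) to 1 (fully open). A call has 1 to 8 rows; each row shifts and turns the commanded pose from where the row before left it, along the tool's axes as they then stand; what a row does not reach is not made up. A row lasts 1/10 s, in which the tool goes at most 50 mm and 8.59 degrees, less where a joint would pass 70% of its speed; a pose out of reach is approached as far as the arm can. A call with a number of a shift or a turn outside -1 to 1 is refused whole. A call with a gripper value outside its range is refused whole. The fingers move at their own pace and stop on an object; "grip_force" is the grip in N (left out, the last holds). Time passes only in rows, so rows that do not move let the fingers close. It gives the time, the measured TCP pose, the force, the opening and the grip force at its end, in the units of the state.
- ctrl.sense(): the state, without advancing time (a new reading comes with each control period).
- ctrl.capture(name): name is "scene" or "top"; returns the picture (400x640x3 uint8, red, green, blue); there is no depth.
- ctrl.camera_info(name): a dict with "K" (3x3 intrinsics, pixels), "R" (3x3) and "t" (3): a world point X has camera coordinates R X + t. Camera axes: x right, y down, z forward; pixel columns grow to the right and rows downward; lengths in mm; the calibration is good to about 2 mm. A picture is of the moment at which its call begins. camera_info takes no time and is no camera call.
- ctrl.finish_job(): hands the job in; it is judged then, once.
The state is a dict: "time_s": time; "joints": joint angles; "dq": joint speeds; "tau": joint torques, N m; "eef_pos": TCP position; "ee_rot": TCP orientation; "force": force on the tool from outside, world axes, zero at the start; "wrist_torque": the same for the moment, N m; "grip_width": opening from 0.0 (shut) to 1.0 (fully open); "grip_force": force on a finger pad.
Only numpy, scipy, OpenCV 4.12 (cv2) and the standard library are available. Lean on these libraries where they do the work, as an engineer would, in place of code of your own. Each camera call takes 0.05 s, during which the arm holds its last target. There are 200 camera calls.

## Working session

There is one attempt and no reset: what is moved stays moved. The work goes in short steps, Python scripts to look and compute and a tool call to move; the robot and the scene stay as the last step left them, time stands still between calls to the robot, and variables do not carry over. Pictures are saved under pics/ and viewed, at most 10 in all, crops included, and the job is handed in when it is done.

Besides the shell and the picture viewer there is one more tool, called as name(argument=value, ...), one argument or row to a line, values as JSON. arm_command: Moves the arm, as the interface text tells. Shifts and turns lie within -1 to 1; 1 stands for 120 mm of shift or pi/4 rad of turn. Its arguments: {"type":"object","properties":{"increments":{"type":"array"},"grip_force":{"type":"number"}},"required":["increments"]}

```bash
mkdir -p pics; ls; cat > h.py <<'E'
import numpy as np, cv2
from rig import ctrl
def ray(n,u,v):
    c=ctrl.camera_info(n);K,R,t=[np.array(c[k],float) for k in("K","R","t")]
    d=R.T@np.linalg.solve(K,[u,v,1]);return -R.T@t,d
def plane(n,u,v,z):
    o,d=ray(n,u,v);return o+d*(z-o[2])/d[2]
def proj(n,X):
    c=ctrl.camera_info(n);K,R,t=[np.array(c[k],float) for k in("K","R","t")]
    p=K@(R@np.array(X,float)+t.ravel());return p[:2]/p[2]
def tri(a,b):
    A=[];B=[]
    for n,(u,v) in (("scene",a),("top",b)):
        o,d=ray(n,u,v);d/=np.linalg.norm(d);P=np.eye(3)-np.outer(d,d);A.append(P);B.append(P@o)
    return np.linalg.solve(sum(A),sum(B))
def snap(n,f):
    im=ctrl.capture(n);cv2.imwrite(f"pics/{f}.png",im[:,:,::-1]);return im
E
python3 - <<'E'
from h import *
for n in("scene","top"): snap(n,n+"0"); o,d=ray(n,320,200);print(n,o,d)
s=ctrl.sense();print(s["time_s"],s["eef_pos"],s["ee_rot"],s["grip_width"])
E
```

```text
pics
scene [1369.71347381  286.74687865  837.70413887] [-0.78347703 -0.177937   -0.59566203]
top [ 337.78806108   73.50643165 1133.17587757] [ 0.11258624 -0.01295632 -0.99365668]
0.1 [ 232.92472523 -470.25910408  230.80385927] [-5.53503496e-04  9.73685640e-01  2.27894642e-01 -3.18774084e-07] 0.9966423169409295
```

View pics/scene0.png

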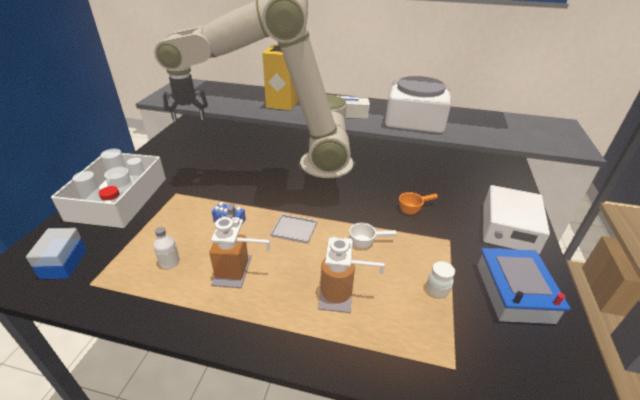

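View pics/top0.png

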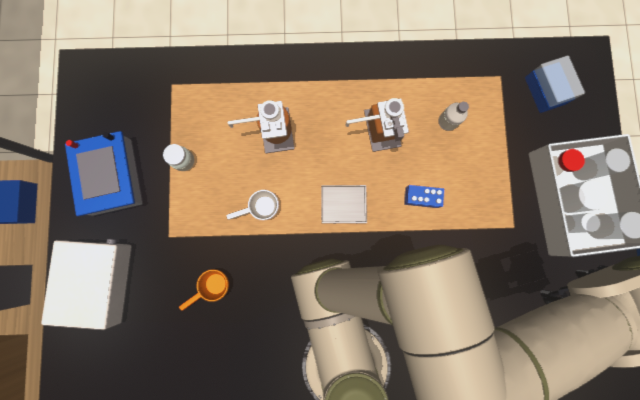

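The scene view shows a square amber bottle at about (230,262) and a round one at (337,280). The white dish is at (362,236), an orange look-alike at (411,203), and the tray at (294,228). In the top view the square bottle is at (390,120), the round at (272,125), the white dish at (264,206) with its handle to the left, the tray at (344,204) and the rack at (426,196). The candidates are square against round bottle and white against orange dish. I'll confirm them in one enlarged crop.

```bash
python3 - <<'E'
import cv2,numpy as np
s=cv2.imread("pics/scene0.png");t=cv2.imread("pics/top0.png")
r=lambda i,x,y,w,h:cv2.resize(i[y:y+h,x:x+w],(400,300),interpolation=cv2.INTER_CUBIC)
cv2.imwrite("pics/c.png",np.vstack([np.hstack([r(s,200,200,100,75),r(s,300,215,100,75)]),np.hstack([r(t,340,85,100,75),r(t,220,170,100,75)])]))
E
```

```text
(no output)
```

View pics/c.png

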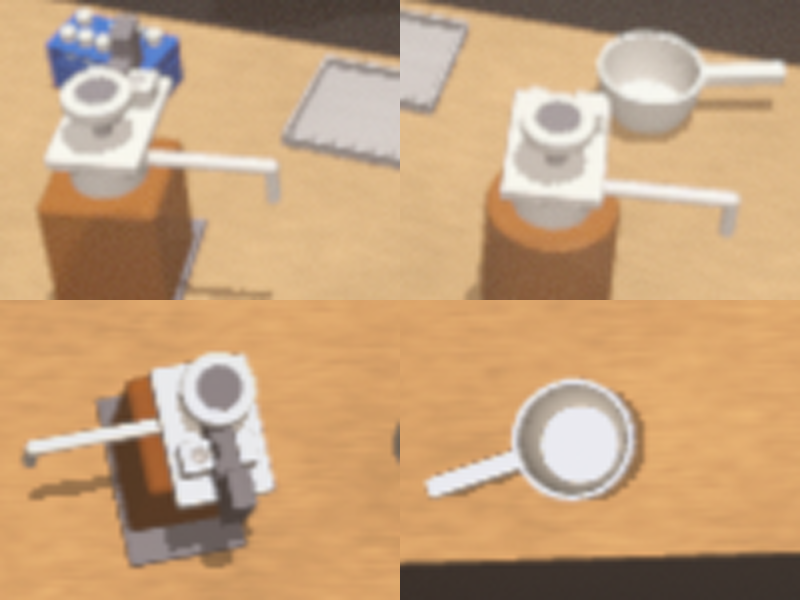

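The square bottle's deck carries a grey key towards the robot, at crop (235,470), or about (399,128) in the top view. The round bottle has no key. The white porcelain dish is the one meant. Next I'll measure.

```bash
python3 - <<'E'
from h import *
np.set_printoptions(precision=1,suppress=True)
T=lambda x,y:(340+x/4-.4,85+(y-300)/4-.4); S=lambda x,y:(200+x/4-.4,200+y/4-.4)
S2=lambda x,y:(300+(x-400)/4-.4,215+y/4-.4); T2=lambda x,y:(220+(x-400)/4-.4,170+(y-300)/4-.4)
print("head",tri(S(97,92),T(218,388)), plane("top",*T(218,388),186),plane("scene",*S(97,92),186))
print("spout elbow",tri(S(275,163),T(30,447)),"tip",tri(S(273,198),T(28,461)))
print("spout root top",plane("top",*T(157,427),128), "elbow",plane("top",*T(30,447),128))
print("foot",[plane("top",*T(*p),8) for p in((130,565),(245,545),(97,400))])
print("deck",[plane("top",*T(*p),150) for p in((152,370),(180,506),(273,490),(247,358))])
print("key tab scene top",plane("scene",*S(126,18),190),plane("scene",*S(126,25),190))
im=cv2.imread("pics/top0.png");h=cv2.cvtColor(im,cv2.COLOR_BGR2HSV)
m=((h[...,1]<70)).astype(np.uint8)*255
for nm,(x0,y0,x1,y1) in dict(dish=(222,182,295,228),tray=(310,178,376,230)).items():
    mm=np.zeros_like(m);mm[y0:y1,x0:x1]=m[y0:y1,x0:x1]
    c=max(cv2.findContours(mm,0,1)[0],key=cv2.contourArea)
    b=cv2.boxPoints(cv2.minAreaRect(c))
    if nm=="tray": print(nm,[plane("top",*p,14) for p in b])
    else:
        f=np.zeros_like(m);cv2.drawContours(f,[c],-1,255,-1)
        o=cv2.morphologyEx(f,cv2.MORPH_OPEN,cv2.getStructuringElement(2,(15,15)))
        co=max(cv2.findContours(o,0,1)[0],key=cv2.contourArea);e=cv2.fitEllipse(co);print(e)
        print("dish c",plane("top",*e[0],45)); print("tip px",c[c[:,0,0].argmin()])
print("handle tip",plane("top",*T2(430,489),41),"mid-root",plane("top",*T2(515,462),41))
print("dish scene rim c",plane("scene",*S2(652,65),45),"tri",tri(S2(652,65),T2(575,439)),"htip",tri(S2(783,66),T2(430,485)))
k=(h[...,1]<60)&(h[...,2]<150)&(h[...,2]>70)
k=k.astype(np.uint8);print(cv2.imread("pics/top0.png")[112:145,388:410].mean(2).astype(int))
E
```

```text
head [ 677.2 -132.6  184.5] [ 676.7 -132.2  186. ] [ 678.8 -131.7  186. ]
spout elbow [658.9 -17.1 131.7] tip [659.9 -19.3  98.7]
spout root top [ 671.6 -102.8  128. ] elbow [660.2 -17.7 128. ]
foot [array([606.9, -98.9,   8. ]), array([ 619.7, -184.5,    8. ]), array([733.5, -80. ,   8. ])]
deck [array([703. , -97.5, 150. ]), array([ 611.1, -111.3,  150. ]), array([ 620.1, -172.1,  150. ]), array([ 709.4, -160.1,  150. ])]
key tab scene top [ 603.1 -144.5  190. ] [ 610.6 -141.1  190. ]
((262.8468933105469, 204.50588989257812), (29.180376052856445, 30.583669662475586), 76.90516662597656)
dish c [452.8 219.8  45. ]
tip px [[226 215]]
tray [array([508.2,  51.9,  14. ]), array([504.7, -75.7,  14. ]), array([397.5, -71.1,  14. ]), array([401.,  55.,  14.])]
handle tip [421.2 320.7  41. ] mid-root [438.5 261.1  41. ]
dish scene rim c [451.5 220.1  45. ] tri [452.9 219.2  45.9] htip [423.7 320.9  43.4]
[[226 234 234 228 210 206 194 173 166 212 229 233 232 224 217 226 193 163
  159 158 160 162]
 [195 226 233 234 232 231 230 229 228 232 234 232 217 186 219 229 200 169
  161 160 161 161]
 [14
[... 2179 characters left out ...]
7  82  84  82  87 120 149 158
  161 163 163 163]
 [ 61  60  60  61  62  63  65  65  65  67  68  68  68  74 104 141 155 160
  163 164 165 164]
 [ 63  65  66  69  75  76  80  71  68  67  68  68  69  89 136 154 158 159
  159 161 160 160]
 [ 78  87  91  91  92  92  91  76  70  71  74  78  76 104 147 161 161 161
  161 159 159 159]
 [ 93  94  96  95  96  95  94  85  88  91  92  93  93 106 140 154 156 157
  157 156 155 155]
 [ 96  96  96  96  96  96  96  94  95  95  96  96 100 105 117 143 153 155
  156 156 155 155]
 [ 96  96  96  96  96  96  96  96  96  95  96  96  97 106 115 143 153 153
  153 153 153 154]
 [ 96  96  96  95  95  96  96  95  96  99 101 101 104 118 144 156 158 158
  158 158 158 159]]
```

```bash
cat >> h.py <<'E'
from scipy.spatial.transform import Rotation as Ro
def go(p,yaw=None):
    "units left to target p (mm) with tool down, tool x at yaw; offset is in axes after the turn"
    s=ctrl.sense();q=s["ee_rot"];R=Ro.from_quat([*q[1:],q[0]])
    Rt=Ro.from_rotvec([0,0,yaw])*Ro.from_rotvec([np.pi,0,0]) if yaw is not None else R
    dr=(R.inv()*Rt).as_rotvec()/(np.pi/4);off=Rt.inv().apply(np.array(p)-s["eef_pos"])/120
    print("t",round(s["time_s"],2),"pos",np.round(s["eef_pos"],1),"dr",dr.round(3),"off",off.round(3),"len mm",round(120*np.linalg.norm(off)),"w",round(s["grip_width"],2),"gf",s["grip_force"],"F",np.round(s["force"],1))
E
python3 - <<'E'
from h import *
print(plane("top",400.3,131.8,190),[proj("top",(611.3,-142.4,190))])
go((611.3,-142.4,235),.153)
for p in ((400,250),):pass
E
```

```text
[ 609.87463031 -143.37314228  190.        ] [array([399.87849673, 131.25372462])]
t 0.1 pos [ 232.9 -470.3  230.8] dr [-0.001 -0.     0.391] off [ 3.533 -2.22  -0.035] len mm 501 w 1.0 gf 0.0 F [ 1.4 -0.4  0.2]
```

arm_command(
  increments=[
    {"dr": [0,0,0.13],"offset": [0,0,0],"hand": 0.2},
    {"dr": [0,0,0.13],"offset": [0,0,0],"hand": 0.2},
    {"dr": [0,0,0.13],"offset": [0,0,0],"hand": 0.2},
    {"dr": [0,0,0],"offset": [0.32,-0.2,0],"hand": 0.2},
    {"dr": [0,0,0],"offset": [0.32,-0.2,0],"hand": 0.2},
    {"dr": [0,0,0],"offset": [0.32,-0.2,0],"hand": 0.2},
    {"dr": [0,0,0],"offset": [0.32,-0.2,0],"hand": 0.2},
    {"dr": [0,0,0],"offset": [0.32,-0.2,0],"hand": 0.2},
  ],
  grip_force=50,
)

```text
time_s: 0.9
eef_pos: [405.4, -321.0, 231.1]
ee_rot: [-0.0, 0.997, 0.077, -0.0]
force: [1.0, -0.2, 0.6]
grip_width: 0.602
grip_force: 0.0
```

arm_command(
  increments=[
    {"dr": [0,0,0],"offset": [0.32,-0.2,0],"hand": 0.2},
    {"dr": [0,0,0],"offset": [0.32,-0.2,0],"hand": 0.2},
    {"dr": [0,0,0],"offset": [0.32,-0.2,0],"hand": 0.2},
    {"dr": [0,0,0],"offset": [0.32,-0.2,0],"hand": 0.2},
    {"dr": [0,0,0],"offset": [0.32,-0.2,0],"hand": 0.2},
    {"dr": [0,0,0],"offset": [0,0,0],"hand": 0.2},
    {"dr": [0,0,0],"offset": [0,0,0],"hand": 0.2},
  ],
)

```text
time_s: 1.6
eef_pos: [575.9, -174.0, 230.6]
ee_rot: [-0.0, 0.997, 0.077, -0.001]
force: [-1.1, -0.2, 1.2]
grip_width: 0.597
grip_force: 0.0
```

```bash
python3 - <<'E'
from h import *
go((610,-143,160),.153)
E
```

```text
t 1.6 pos [ 575.9 -174.   230.6] dr [-0.001  0.001  0.003] off [ 0.321 -0.212  0.588] len mm 84 w 0.6 gf 0.0 F [-1.1 -0.2  1.2]
```

arm_command(
  increments=[
    {"dr": [0,0,0],"offset": [0.32,-0.21,0],"hand": 0.2},
    {"dr": [0,0,0],"offset": [0,0,0.1],"hand": 0.2},
    {"dr": [0,0,0],"offset": [0,0,0.1],"hand": 0.2},
    {"dr": [0,0,0],"offset": [0,0,0.1],"hand": 0.2},
    {"dr": [0,0,0],"offset": [0,0,0],"hand": 0.2},
  ],
)

```text
time_s: 2.1
eef_pos: [608.4, -144.6, 193.1]
ee_rot: [-0.001, 0.997, 0.076, -0.002]
force: [0.5, -0.1, -0.3]
grip_width: 0.597
grip_force: 0.0
```

```bash
python3 - <<'E'
from h import *
go((610,-143,158),.153)
a=snap("scene","s1");b=snap("top","t1")
r=lambda i,x,y:cv2.resize(i[y:y+75,x:x+100,::-1],(400,300),interpolation=cv2.INTER_CUBIC)
cv2.imwrite("pics/c1.png",np.hstack([r(a,185,175),r(b,340,85)]))
E
```

```text
t 2.1 pos [ 608.4 -144.6  193.1] dr [-0.003  0.004 -0.001] off [ 0.015 -0.011  0.293] len mm 35 w 0.6 gf 0.0 F [ 0.5 -0.1 -0.3]
```

View pics/c1.png

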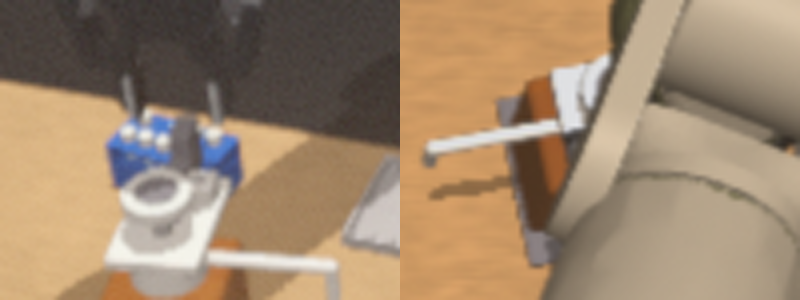

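The fingers straddle the tab. The tips are at crop x of about 135 and 218 and the tab is centred near 185, so I'll check the centring.

```bash
python3 - <<'E'
from h import *
c=lambda X:np.round((proj("scene",X)-[185,175]+.4)*4)
y=np.array([np.sin(.153),-np.cos(.153),0])
p=np.array([608.4,-144.6,199])
for d in(-25.5,25.5,-33,33):print(d,c(p-y*d))
k=np.array([610.5,-142.8,190]);x=np.array([np.cos(.153),np.sin(.153),0])
for dx in(-13,13):
  for dy in(-8,8):print("tab",dx,dy,c(k+x*dx-y*dy),c(k+x*dx-y*dy-[0,0,10]))
im=cv2.imread("pics/s1.png");print(im[200:216:3,212:246].mean(2).astype(int))
E
```

```text
-25.5 [145. 110.]
25.5 [217. 115.]
-33 [135. 109.]
33 [227. 115.]
tab -13 -8 [178. 113.] [180. 124.]
tab -13 8 [200. 114.] [202. 125.]
tab 13 -8 [167. 135.] [169. 146.]
tab 13 8 [190. 137.] [192. 148.]
[[157 145 119  89 102 126  99  59  59  64  75  73  75  73  70  71  71  70
   67  69  66  66  66  71  72 102 125 107  74  64  61  64  68  74]
 [174 174 174 166 154 143 119  86 117 201 202 180 171 168 166 169 153 140
  129 116 108 105 110 116 106  99 124 121  92  75  70  72  71  67]
 [179 178 179 191 203 204 181 153 159 167 156 144 138 136 141 162 139 116
  111 112 108 106 147 179 181 177 178 173 161 169 176 175 176 175]
 [172 157 144 163 172 173 162 180 211 218 202 178 201 225 209 156 116 109
  112 110  93  81  91 131 166 195 202 183 156 144 149 154 164 175]
 [115  94 100 113 129 131 133 136 141 144 144 141 155 158 156 130 105 101
  102 103  93  87  86 107 129 137 143 141 139 128 108  90 107 161]
 [137 101  96 104 106 111 109 108 110 126 130 119 116 122 126 118 112 112
  109 109 102  88  84  97 118 119 120 112  97  88  94  98 106 147]]
```

arm_command(
  increments=[
    {"dr": [0,0,0],"offset": [0.015,-0.011,0.1],"hand": 0.2},
    {"dr": [0,0,0],"offset": [0,0,0.1],"hand": 0.2},
    {"dr": [0,0,0],"offset": [0,0,0.09],"hand": 0.2},
    {"dr": [0,0,0],"offset": [0,0,0],"hand": -0.3},
    {"dr": [0,0,0],"offset": [0,0,0],"hand": -0.45},
    {"dr": [0,0,0],"offset": [0,0,0],"hand": -1},
    {"dr": [0,0,0],"offset": [0,0,0],"hand": -1},
    {"dr": [0,0,0],"offset": [0,0,0],"hand": -1},
  ],
  grip_force=20,
)

```text
time_s: 3.0
eef_pos: [611.6, -142.3, 160.9]
ee_rot: [0.0, 0.997, 0.077, 0.0]
force: [-0.8, -1.0, 0.9]
grip_width: 0.187
grip_force: 24.4
```

arm_command(
  increments=[
    {"dr": [0,0,0],"offset": [0,0,0],"hand": -1},
    {"dr": [0,0,0],"offset": [0,0,0],"hand": -1},
    {"dr": [0,0,0],"offset": [-0.03,0,0],"hand": -1},
    {"dr": [0,0,0],"offset": [-0.05,0,0],"hand": -1},
    {"dr": [0,0,0],"offset": [-0.06,0,0],"hand": -1},
    {"dr": [0,0,0],"offset": [-0.1,0,0],"hand": -1},
    {"dr": [0,0,0],"offset": [-0.15,0,0],"hand": -1},
    {"dr": [0,0,0],"offset": [-0.15,0,0],"hand": -1},
  ],
  grip_force=60,
)

```text
time_s: 3.8
eef_pos: [546.7, -152.1, 160.4]
ee_rot: [-0.0, 0.997, 0.077, 0.0]
force: [-0.9, 0.4, -1.0]
grip_width: 0.176
grip_force: 58.8
```

```bash
python3 - <<'E'
from h import *
go((452.8,-10,160),.0)
E
```

```text
t 3.8 pos [ 546.7 -152.1  160.4] dr [-0.    -0.     0.196] off [-0.782 -1.184  0.004] len mm 170 w 0.18 gf 58.796632289886475 F [-0.9  0.4 -1. ]
```

arm_command(
  increments=[
    {"dr": [0,0,0.1],"offset": [0,0,-0.1],"hand": -1},
    {"dr": [0,0,0.096],"offset": [0,0,0],"hand": -1},
    {"dr": [0,0,0],"offset": [-0.24,-0.295,0],"hand": -1},
    {"dr": [0,0,0],"offset": [-0.24,-0.295,0],"hand": -1},
    {"dr": [0,0,0],"offset": [-0.24,-0.295,0],"hand": -1},
    {"dr": [0,0,0],"offset": [-0.24,-0.295,0],"hand": -1},
    {"dr": [0,0,0],"offset": [0,0,0.3],"hand": -1},
    {"dr": [0,0,0],"offset": [0,0,0.3],"hand": -1},
  ],
)

```text
time_s: 4.6
eef_pos: [431.9, -9.7, 100.5]
ee_rot: [0.0, 1.0, 0.001, 0.001]
force: [1.1, -0.3, -1.1]
grip_width: 0.18
grip_force: 58.8
```

```bash
python3 - <<'E'
from h import *
go((431,-10,17),.0)
E
```

```text
t 4.6 pos [431.9  -9.7 100.5] dr [ 0.001 -0.004  0.002] off [-0.007  0.003  0.696] len mm 83 w 0.18 gf 58.81749629974365 F [ 1.1 -0.3 -1.1]
```

arm_command(
  increments=[
    {"dr": [0,0,0],"offset": [0,0,0.28],"hand": -1},
    {"dr": [0,0,0],"offset": [0,0,0.2],"hand": -1},
    {"dr": [0,0,0],"offset": [0,0,0.08],"hand": -1},
    {"dr": [0,0,0],"offset": [0,0,0.02],"hand": -1},
    {"dr": [0,0,0],"offset": [0,0,0],"hand": -1},
  ],
)

```text
time_s: 5.1
eef_pos: [432.6, -10.6, 31.5]
ee_rot: [0.0, 1.0, -0.0, 0.0]
force: [-1.3, -0.1, -0.4]
grip_width: 0.178
grip_force: 58.8
```

```bash
python3 - <<'E'
from h import *
go((431,-10,15.5),.0)
E
```

```text
t 5.1 pos [432.6 -10.6  31.5] dr [ 0.    -0.001 -0.001] off [-0.013 -0.005  0.133] len mm 16 w 0.18 gf 58.81670594215393 F [-1.3 -0.1 -0.4]
```

arm_command(
  increments=[
    {"dr": [0,0,0],"offset": [0,0,0.06],"hand": -1},
    {"dr": [0,0,0],"offset": [0,0,0.05],"hand": -1},
    {"dr": [0,0,0],"offset": [0,0,0],"hand": -1},
  ],
)

```text
time_s: 5.4
eef_pos: [432.0, -10.4, 17.3]
ee_rot: [-0.0, 1.0, -0.0, -0.0]
force: [-1.1, -0.2, -2.1]
grip_width: 0.18
grip_force: 58.8
```

arm_command(
  increments=[
    {"dr": [0,0,0],"offset": [0,0,0.01],"hand": -1},
    {"dr": [0,0,0],"offset": [0,0,0.005],"hand": -1},
    {"dr": [0,0,0],"offset": [0,0,0],"hand": -1},
  ],
)

```text
time_s: 5.7
eef_pos: [432.3, -10.5, 16.0]
ee_rot: [0.0, 1.0, -0.0, 0.0]
force: [-0.1, -0.3, -1.3]
grip_width: 0.182
grip_force: 58.8
```

arm_command(
  increments=[
    {"dr": [0,0,0],"offset": [0,0,0],"hand": -0.3},
    {"dr": [0,0,0],"offset": [0,0,0],"hand": -0.1},
    {"dr": [0,0,0],"offset": [0,0,0],"hand": -0.1},
    {"dr": [0,0,0],"offset": [0,0,-0.1],"hand": -0.1},
    {"dr": [0,0,0],"offset": [0,0,-0.3],"hand": -0.1},
    {"dr": [0,0,0],"offset": [0,0,-0.4],"hand": 0.1},
    {"dr": [0,0,0],"offset": [0,0,-0.3],"hand": 0.1},
    {"dr": [0,0,0],"offset": [0,-0.2,0],"hand": 0.1},
  ],
)

```text
time_s: 6.5
eef_pos: [434.7, 12.0, 152.3]
ee_rot: [0.001, 1.0, -0.001, 0.004]
force: [-0.3, -0.3, -0.3]
grip_width: 0.55
grip_force: 0.0
```

```bash
python3 - <<'E'
from h import *
np.set_printoptions(precision=1,suppress=True)
snap("scene","s2");t=snap("top","t2")
T=lambda x,y:(340+x/4-.4,85+(y-300)/4-.4)
h=cv2.cvtColor(t,cv2.COLOR_RGB2HSV);m=((h[...,1]<70)).astype(np.uint8)*255
mm=np.zeros_like(m);mm[182:228,222:295]=m[182:228,222:295]
e=(262.85,204.5);ys,xs=np.nonzero(mm);r=np.hypot(xs-e[0],ys-e[1]);k=r>19
P=np.array([plane("top",x,y,41)[:2] for x,y in zip(xs[k],ys[k])])
c=plane("top",*e,45)[:2];d=P-c;print(c,np.hypot(*d.T).max(),"dir",np.arctan2(*(P.mean(0)-c)[::-1]),np.unique(mm),k.sum(),P.mean(0))
go((430.3,296.6,90),1.86)
E
```

```text
[452.8 219.8] 107.3375116320388 dir 1.8749361540531573 [  0 255] 105 [428.8 296.2]
t 6.6 pos [432.3  14.8 148.8] dr [ 0.  -0.  -2.4] off [2.3 0.7 0.5] len mm 288 w 0.55 gf 0.0 F [-0.2 -1.9 -0.9]
```

View pics/s2.png

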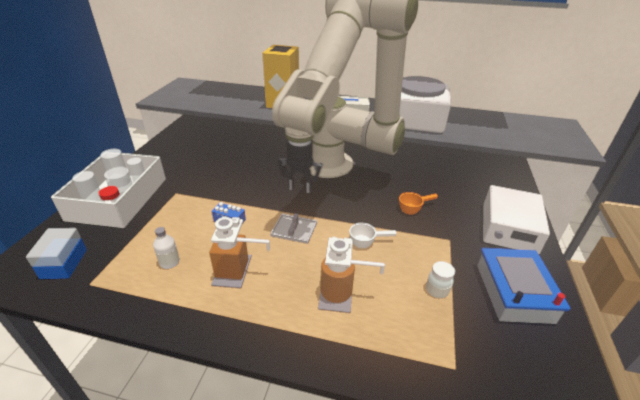

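The key stands in the tray at about (294,225), and the dish, at (362,236), hasn't been touched. Next is the dish handle.

arm_command(
  increments=[
    {"dr": [0,0,-0.18],"offset": [0,0,0],"hand": 0.1},
    {"dr": [0,0,-0.18],"offset": [0,0,0],"hand": 0.1},
    {"dr": [0,0,-0.18],"offset": [0,0,0],"hand": 0.1},
    {"dr": [0,0,-0.18],"offset": [0,0,0],"hand": 0.1},
    {"dr": [0,0,-0.18],"offset": [0,0,0],"hand": 0.1},
    {"dr": [0,0,-0.18],"offset": [0,0,0],"hand": 0.1},
    {"dr": [0,0,-0.18],"offset": [0,0,0],"hand": 0.1},
    {"dr": [0,0,-0.18],"offset": [0,0,0],"hand": 0.1},
  ],
)

```text
time_s: 7.4
eef_pos: [432.0, 13.2, 147.3]
ee_rot: [-0.0, 0.843, 0.538, -0.0]
force: [-0.1, 0.2, -0.4]
grip_width: 0.551
grip_force: 0.0
```

arm_command(
  increments=[
    {"dr": [0,0,-0.18],"offset": [0,0,0],"hand": 0.1},
    {"dr": [0,0,-0.18],"offset": [0,0,0],"hand": 0.1},
    {"dr": [0,0,-0.18],"offset": [0,0,0],"hand": 0.1},
    {"dr": [0,0,-0.18],"offset": [0,0,0],"hand": 0.1},
    {"dr": [0,0,-0.18],"offset": [0,0,0],"hand": 0.1},
    {"dr": [0,0,-0.04],"offset": [0,0,0],"hand": 0.1},
    {"dr": [0,0,0],"offset": [0,0,0],"hand": 0.1},
  ],
)

```text
time_s: 8.1
eef_pos: [432.0, 13.2, 147.4]
ee_rot: [-0.001, 0.594, 0.804, -0.0]
force: [-0.4, -0.3, -0.2]
grip_width: 0.547
grip_force: 0.0
```

```bash
python3 - <<'E'
from h import *
go((429.5,296.3,90),1.87)
E
```

```text
t 8.1 pos [432.   13.2 147.4] dr [-0.001 -0.001 -0.001] off [2.26  0.675 0.478] len mm 289 w 0.55 gf 0.0 F [-0.4 -0.3 -0.2]
```

arm_command(
  increments=[
    {"dr": [0,0,0],"offset": [0.323,0.0965,0.03],"hand": 0.1},
    {"dr": [0,0,0],"offset": [0.323,0.0965,0.03],"hand": 0.1},
    {"dr": [0,0,0],"offset": [0.323,0.0965,0.03],"hand": 0.1},
    {"dr": [0,0,0],"offset": [0.323,0.0965,0.03],"hand": 0.1},
    {"dr": [0,0,0],"offset": [0.323,0.0965,0.03],"hand": 0.1},
    {"dr": [0,0,0],"offset": [0.323,0.0965,0.03],"hand": 0.1},
    {"dr": [0,0,0],"offset": [0.323,0.0965,0.03],"hand": 0.1},
    {"dr": [0,0,0],"offset": [0,0,0.2],"hand": 0.1},
  ],
)

```text
time_s: 8.9
eef_pos: [430.8, 300.6, 99.7]
ee_rot: [0.001, 0.593, 0.805, 0.002]
force: [0.5, -0.7, -1.2]
grip_width: 0.553
grip_force: 0.0
```

arm_command(
  increments=[
    {"dr": [0,0,0],"offset": [0,0,0],"hand": 0.1},
    {"dr": [0,0,0],"offset": [0,0,0],"hand": 0.1},
  ],
)

```text
time_s: 9.1
eef_pos: [430.0, 296.1, 98.6]
ee_rot: [-0.0, 0.595, 0.804, -0.001]
force: [0.7, -0.7, 0.7]
grip_width: 0.546
grip_force: 0.0
```

```bash
python3 - <<'E'
from h import *
go((429.5,296.3,16),1.87)
E
```

```text
t 9.1 pos [430.  296.1  98.6] dr [-0.002  0.    -0.003] off [ 0.003 -0.004  0.689] len mm 83 w 0.55 gf 0.0 F [ 0.7 -0.7  0.7]
```

Descend and close gently, then grip harder and lift a little.

arm_command(
  increments=[
    {"dr": [0,0,0],"offset": [0,0,0.3],"hand": 0.1},
    {"dr": [0,0,0],"offset": [0,0,0.25],"hand": 0.1},
    {"dr": [0,0,0],"offset": [0,0,0.12],"hand": 0.1},
    {"dr": [0,0,0],"offset": [0,0,0.02],"hand": 0.1},
    {"dr": [0,0,0],"offset": [0,0,0],"hand": -0.3},
    {"dr": [0,0,0],"offset": [0,0,0],"hand": -0.5},
    {"dr": [0,0,0],"offset": [0,0,0],"hand": -1},
    {"dr": [0,0,0],"offset": [0,0,0],"hand": -1},
  ],
  grip_force=30,
)

```text
time_s: 9.9
eef_pos: [430.7, 296.9, 16.9]
ee_rot: [0.001, 0.594, 0.804, 0.001]
force: [0.3, 0.7, 3.9]
grip_width: 0.159
grip_force: 30.4
```

arm_command(
  increments=[
    {"dr": [0,0,0],"offset": [0,0,0],"hand": -1},
    {"dr": [0,0,0],"offset": [0,0,0],"hand": -1},
    {"dr": [0,0,0],"offset": [0,0,-0.05],"hand": -1},
    {"dr": [0,0,0],"offset": [0,0,-0.1],"hand": -1},
    {"dr": [0,0,0],"offset": [0,0,-0.1],"hand": -1},
    {"dr": [0,0,0],"offset": [0,0,0],"hand": -1},
    {"dr": [0,0,0],"offset": [0,0,0],"hand": -1},
  ],
  grip_force=90,
)

```text
time_s: 10.6
eef_pos: [430.1, 296.7, 46.2]
ee_rot: [0.0, 0.594, 0.804, 0.0]
force: [0.1, 0.0, -2.4]
grip_width: 0.144
grip_force: 88.3
```

```bash
python3 - <<'E'
from h import *
a=2.4;g=np.array([660+80*np.cos(a),-18.6+80*np.sin(a),46])
np.set_printoptions(precision=1,suppress=True)
print(g);go(g,a)
im=cv2.imread("pics/top0.png")
# round dispenser head & dish in scene now
print("round head",plane("top",270,108,186))
s=snap("scene","s3");cv2.imwrite("pics/c3.png",cv2.resize(s[190:290,290:423,::-1],(532,400),interpolation=cv2.INTER_CUBIC))
E
```

```text
[601.   35.4  46. ]
t 10.6 pos [430.1 296.7  46.2] dr [ 0.   0.  -0.7] off [-2.5 -0.6  0. ] len mm 312 w 0.14 gf 88.31713914871216 F [ 0.1  0.  -2.4]
round head [681.5 180.3 186. ]
```

View pics/c3.png

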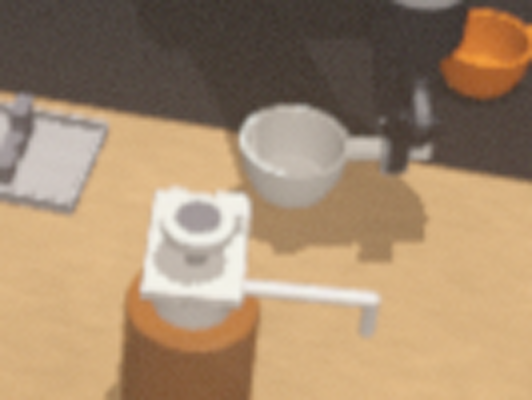

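The dish is held level, with its rim at crop (294,140). Now I'll turn and carry it.

arm_command(
  increments=[
    {"dr": [0,0,-0.17],"offset": [0,0,0],"hand": -1},
    {"dr": [0,0,-0.17],"offset": [0,0,0],"hand": -1},
    {"dr": [0,0,-0.17],"offset": [0,0,0],"hand": -1},
    {"dr": [0,0,-0.167],"offset": [0,0,0],"hand": -1},
    {"dr": [0,0,0],"offset": [-0.2,-0.051,0],"hand": -1},
    {"dr": [0,0,0],"offset": [-0.3,-0.077,0],"hand": -1},
    {"dr": [0,0,0],"offset": [-0.3,-0.077,0],"hand": -1},
    {"dr": [0,0,0],"offset": [-0.3,-0.077,0],"hand": -1},
  ],
)

```text
time_s: 11.45
eef_pos: [504.8, 181.3, 45.4]
ee_rot: [-0.001, 0.362, 0.932, -0.0]
force: [0.8, 0.6, -2.0]
grip_width: 0.147
grip_force: 88.2
```

arm_command(
  increments=[
    {"dr": [0,0,0],"offset": [-0.3,-0.077,0],"hand": -1},
    {"dr": [0,0,0],"offset": [-0.3,-0.077,0],"hand": -1},
    {"dr": [0,0,0],"offset": [-0.3,-0.077,0],"hand": -1},
    {"dr": [0,0,0],"offset": [-0.2,-0.05,0],"hand": -1},
    {"dr": [0,0,0],"offset": [-0.12,-0.03,0],"hand": -1},
    {"dr": [0,0,0],"offset": [0,0,0],"hand": -1},
    {"dr": [0,0,0],"offset": [0,0,0],"hand": -1},
  ],
)

```text
time_s: 12.15
eef_pos: [586.7, 57.0, 45.5]
ee_rot: [-0.001, 0.362, 0.932, -0.0]
force: [-0.4, 0.2, -2.0]
grip_width: 0.146
grip_force: 88.3
```

```bash
python3 - <<'E'
from h import *
go([601,35.4,46],2.4)
s=snap("scene","s4");t=snap("top","t4")
r=lambda i,x,y:cv2.resize(i[y:y+75,x:x+100,::-1],(400,300),interpolation=cv2.INTER_CUBIC)
cv2.imwrite("pics/c4.png",np.hstack([r(s,230,200),r(t,310,85)]))
E
```

```text
t 12.15 pos [586.7  57.   45.5] dr [-0.001 -0.002  0.001] off [-0.209 -0.052 -0.005] len mm 26 w 0.15 gf 88.29105734825134 F [-0.4  0.2 -2. ]
```

View pics/c4.png

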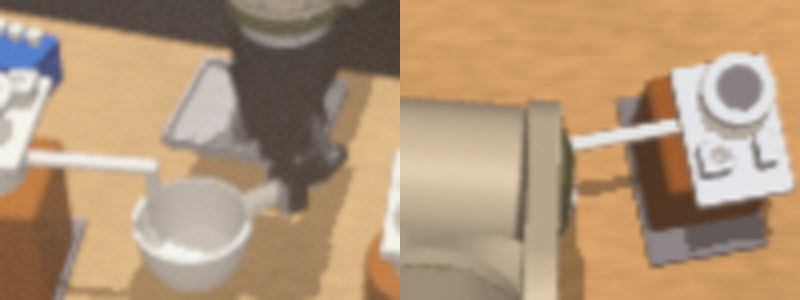

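The dish's rim is at crop (192,222) and it is about 26 mm short of the target. The top view confirms the slot is empty. I'll finish the shift.

arm_command(
  increments=[
    {"dr": [0,0,0],"offset": [-0.1,-0.025,0],"hand": -1},
    {"dr": [0,0,0],"offset": [-0.1,-0.025,0],"hand": -1},
    {"dr": [0,0,0],"offset": [0,0,0],"hand": -1},
    {"dr": [0,0,0],"offset": [0,0,0],"hand": -1},
  ],
)

```text
time_s: 12.65
eef_pos: [601.1, 35.2, 45.8]
ee_rot: [-0.0, 0.362, 0.932, 0.0]
force: [-0.5, -0.5, -2.2]
grip_width: 0.142
grip_force: 88.3
```

```bash
python3 - <<'E'
from h import *
print("pred at last pic",[586.7-80*np.cos(2.4),57-80*np.sin(2.4)],plane("scene",230+192/4-.4,200+222/4-.4,74))
go([601,35.4,16.5],2.4)
E
```

```text
pred at last pic [np.float64(645.6914972432996), np.float64(2.962945555907922)] [652.00695827   4.67466348  74.        ]
t 12.65 pos [601.1  35.2  45.8] dr [-0. -0. -0.] off [0.002 0.    0.244] len mm 29 w 0.14 gf 88.27893018722534 F [-0.5 -0.5 -2.2]
```

arm_command(
  increments=[
    {"dr": [0,0,0],"offset": [0,0,0.1],"hand": -1},
    {"dr": [0,0,0],"offset": [0,0,0.08],"hand": -1},
    {"dr": [0,0,0],"offset": [0,0,0.04],"hand": -1},
    {"dr": [0,0,0],"offset": [0,0,0.02],"hand": -1},
    {"dr": [0,0,0],"offset": [0,0,0],"hand": -1},
    {"dr": [0,0,0],"offset": [0,0,0],"hand": -1},
  ],
)

```text
time_s: 13.25
eef_pos: [601.2, 35.7, 17.4]
ee_rot: [0.0, 0.362, 0.932, 0.0]
force: [-2.6, 0.5, 3.1]
grip_width: 0.142
grip_force: 88.9
```

```bash
python3 - <<'E'
from h import *
go([601,35.4,16.5],2.4)
s=snap("scene","s5")
cv2.imwrite("pics/c5.png",cv2.resize(s[210:285,230:330,::-1],(800,600),interpolation=cv2.INTER_CUBIC))
print(proj("scene",(659.9,-18.6,95)))
for a in np.arange(0,6.28,1.57):print((proj("scene",(660+43*np.cos(a),-18.6+43*np.sin(a),45))-[230,210]+.4)*8)
E
```

```text
t 13.25 pos [601.2  35.7  17.4] dr [0.    0.    0.001] off [-0.001 -0.003  0.007] len mm 1 w 0.14 gf 88.92610788345337 F [-2.6  0.5  3.1]
[268.43291963 250.14173211]
[277.19245876 511.55769959]
[433.00969511 447.65696561]
[358.74886214 343.39920737]
[206.99075561 402.32452351]
```

View pics/c5.png

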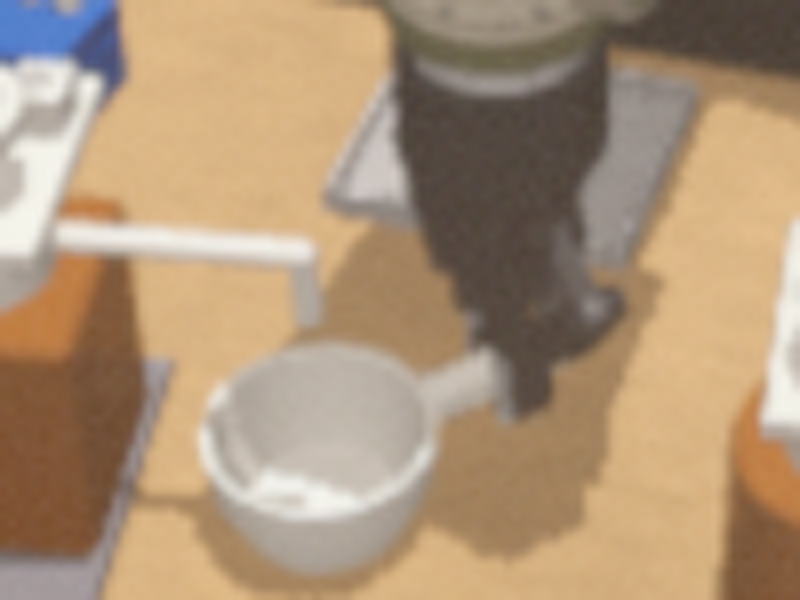

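The rim spans crop x 200 to 438 and y 345 to about 515, within a couple of mm of the predicted 200–437 and 343–511. The spout tip is at (310,325). I'll release and go up.

arm_command(
  increments=[
    {"dr": [0,0,0],"offset": [0,0,0],"hand": -0.55},
    {"dr": [0,0,0],"offset": [0,0,0],"hand": -0.3},
    {"dr": [0,0,0],"offset": [0,0,0],"hand": -0.2},
    {"dr": [0,0,0],"offset": [0,0,0],"hand": -0.2},
    {"dr": [0,0,0],"offset": [0,0,-0.1],"hand": -0.2},
    {"dr": [0,0,0],"offset": [0,0,-0.3],"hand": -0.2},
    {"dr": [0,0,0],"offset": [0,0,-0.4],"hand": -0.2},
    {"dr": [0,0,0],"offset": [0,0,-0.4],"hand": -0.2},
  ],
)

```text
time_s: 14.1
eef_pos: [600.8, 35.6, 163.6]
ee_rot: [0.0, 0.362, 0.932, 0.0]
force: [0.3, -0.1, -0.4]
grip_width: 0.399
grip_force: 0.0
```

arm_command(
  increments=[
    {"dr": [0,0,0],"offset": [0,0,-0.4],"hand": -1},
    {"dr": [0,0,0],"offset": [0,0,-0.4],"hand": -1},
    {"dr": [0,0,0],"offset": [0,0,0],"hand": -1},
    {"dr": [0,0,0],"offset": [0,0,0],"hand": -1},
  ],
)

```text
time_s: 14.5
eef_pos: [601.2, 35.6, 258.5]
ee_rot: [0.001, 0.362, 0.932, 0.0]
force: [0.3, -0.9, -0.3]
grip_width: -0.001
grip_force: 0.0
```

```bash
python3 - <<'E'
from h import *
go([677.3,-132.3,215],2.4)
snap("scene","s6")
E
```

```text
t 14.5 pos [601.2  35.6 258.5] dr [0.002 0.003 0.001] off [-1.413 -0.603  0.362] len mm 189 w -0.0 gf 0.0 F [ 0.3 -0.9 -0.3]
```

View pics/s6.png

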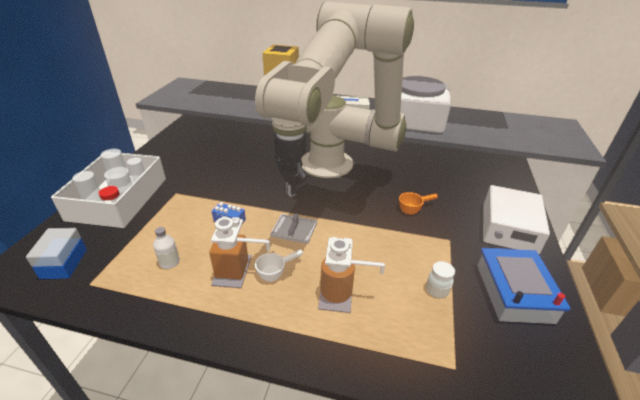

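The dish stands under the square dispenser's spout at (270,267), and the key is in the tray at (294,225). Everything else is in place, so I'll move above the plunger head.

arm_command(
  increments=[
    {"dr": [0,0,0],"offset": [-0.28,-0.12,0],"hand": -1},
    {"dr": [0,0,0],"offset": [-0.28,-0.12,0],"hand": -1},
    {"dr": [0,0,0],"offset": [-0.28,-0.12,0],"hand": -1},
    {"dr": [0,0,0],"offset": [-0.28,-0.12,0],"hand": -1},
    {"dr": [0,0,0],"offset": [-0.28,-0.12,0],"hand": -1},
    {"dr": [0,0,0],"offset": [0,0,0.2],"hand": -1},
    {"dr": [0,0,0],"offset": [0,0,0.15],"hand": -1},
    {"dr": [0,0,0],"offset": [0,0,0],"hand": -1},
  ],
)

```text
time_s: 15.35
eef_pos: [675.1, -130.7, 210.6]
ee_rot: [-0.004, 0.362, 0.932, -0.0]
force: [-0.7, 0.5, -0.1]
grip_width: 0.004
grip_force: 0.0
```

```bash
python3 - <<'E'
from h import *
go([677.3,-132.3,188],2.4)
E
```

```text
t 15.35 pos [ 675.1 -130.7  210.6] dr [-0.004 -0.01   0.   ] off [-0.023  0.003  0.188] len mm 23 w 0.0 gf 0.0 F [-0.7  0.5 -0.1]
```

arm_command(
  increments=[
    {"dr": [0,0,0],"offset": [-0.02,0,0.1],"hand": -1},
    {"dr": [0,0,0],"offset": [0,0,0.09],"hand": -1},
    {"dr": [0,0,0],"offset": [0,0,0.05],"hand": -1},
    {"dr": [0,0,0],"offset": [0,0,0.04],"hand": -1},
    {"dr": [0,0,0],"offset": [0,0,0.03],"hand": -1},
    {"dr": [0,0,0],"offset": [0,0,0],"hand": -1},
  ],
)

```text
time_s: 15.95
eef_pos: [678.1, -132.4, 178.9]
ee_rot: [0.0, 0.362, 0.932, -0.0]
force: [-4.0, 0.7, 7.2]
grip_width: -0.0
grip_force: 3.7
```

```bash
python3 - <<'E'
from h import *
go([677.3,-132.3,166],2.4)
E
```

```text
t 15.95 pos [ 678.1 -132.4  178.9] dr [0.    0.001 0.001] off [ 0.005 -0.004  0.107] len mm 13 w -0.0 gf 3.7115126955905 F [-4.   0.7  7.2]
```

arm_command(
  increments=[
    {"dr": [0,0,0],"offset": [0,0,0.04],"hand": -1},
    {"dr": [0,0,0],"offset": [0,0,0.04],"hand": -1},
    {"dr": [0,0,0],"offset": [0,0,0.02],"hand": -1},
    {"dr": [0,0,0],"offset": [0,0,0],"hand": -1},
  ],
)

```text
time_s: 16.35
eef_pos: [678.3, -132.4, 167.8]
ee_rot: [0.001, 0.362, 0.932, -0.0]
force: [-5.3, 1.5, 10.9]
grip_width: -0.004
grip_force: 5.4
```

arm_command(
  increments=[
    {"dr": [0,0,0],"offset": [0,0,0.01],"hand": -1},
    {"dr": [0,0,0],"offset": [0,0,0],"hand": -1},
  ],
)

```text
time_s: 16.55
eef_pos: [678.3, -132.4, 166.9]
ee_rot: [0.001, 0.362, 0.932, -0.0]
force: [-5.5, 2.6, 11.4]
grip_width: -0.002
grip_force: 5.5
```

arm_command(
  increments=[
    {"dr": [0,0,0],"offset": [0,0,0.008],"hand": -1},
    {"dr": [0,0,0],"offset": [0,0,0],"hand": -1},
  ],
)

```text
time_s: 16.75
eef_pos: [678.3, -132.4, 166.1]
ee_rot: [0.001, 0.362, 0.932, -0.0]
force: [-5.6, 2.5, 10.6]
grip_width: 0.0
grip_force: 5.6
```

arm_command(
  increments=[
    {"dr": [0,0,0],"offset": [0,0,0.006],"hand": -1},
    {"dr": [0,0,0],"offset": [0,0,0],"hand": -1},
  ],
)

```text
time_s: 16.95
eef_pos: [678.3, -132.4, 166.0]
ee_rot: [0.001, 0.362, 0.932, -0.0]
force: [-7.6, 1.7, 14.4]
grip_width: -0.001
grip_force: 7.3
```

arm_command(
  increments=[
    {"dr": [0,0,0],"offset": [0,0,0.006],"hand": -1},
    {"dr": [0,0,0],"offset": [0,0,0],"hand": -1},
    {"dr": [0,0,0],"offset": [0,0,0],"hand": -1},
    {"dr": [0,0,0],"offset": [0,0,0],"hand": -1},
    {"dr": [0,0,0],"offset": [0,0,0],"hand": -1},
    {"dr": [0,0,0],"offset": [0,0,0],"hand": -1},
    {"dr": [0,0,0],"offset": [0,0,0],"hand": -1},
    {"dr": [0,0,0],"offset": [0,0,0],"hand": -1},
  ],
)

```text
time_s: 17.75
eef_pos: [678.4, -132.4, 166.0]
ee_rot: [0.002, 0.362, 0.932, -0.0]
force: [-8.2, 2.7, 18.3]
grip_width: -0.0
grip_force: 9.0
```

arm_command(
  increments=[
    {"dr": [0,0,0],"offset": [0,0,-0.06],"hand": -1},
    {"dr": [0,0,0],"offset": [0,0,-0.07],"hand": -1},
    {"dr": [0,0,0],"offset": [0,0,-0.1],"hand": -1},
    {"dr": [0,0,0],"offset": [0,0,-0.3],"hand": -1},
    {"dr": [0,0,0],"offset": [0,0,-0.3],"hand": -1},
    {"dr": [0,0,0],"offset": [0.3,0,0],"hand": -1},
    {"dr": [0,0,0],"offset": [0.3,0,0],"hand": -1},
    {"dr": [0,0,0],"offset": [0,0,0],"hand": -1},
  ],
)

```text
time_s: 18.55
eef_pos: [622.7, -81.0, 262.3]
ee_rot: [-0.001, 0.361, 0.933, 0.0]
force: [0.1, -0.0, 0.6]
grip_width: -0.002
grip_force: 0.0
```

```bash
python3 - <<'E'
from h import *
go([677,-132,260],2.4)
s=snap("scene","s7")
cv2.imwrite("pics/c7.png",cv2.resize(s[185:305,140:300,::-1],(640,480),interpolation=cv2.INTER_CUBIC))
E
```

```text
t 18.55 pos [622.7 -81.  262.3] dr [-0.    -0.002  0.004] off [-0.621 -0.008  0.019] len mm 75 w -0.0 gf 0.0 F [ 0.1 -0.   0.6]
```

View pics/c7.png

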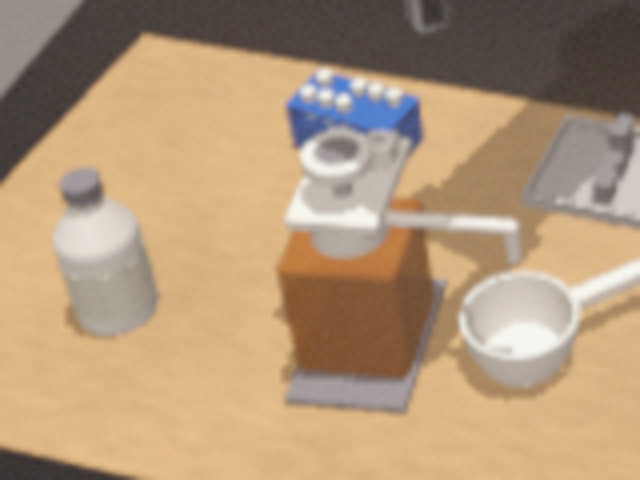

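The plunger head is back up at (338,155), the dish stands under the outlet at (520,325), the key is in the tray at (615,160), and the arm is clear. I'm handing in.

```bash
python3 -c "
from rig import ctrl
print(ctrl.finish_job())"
```

```text
the job is handed in; nothing more can be done
None
```

The job is handed in at about 18.6 s: the key is in the tray, the dish stands under the square dispenser's outlet, and the plunger was then pressed to its stop (166 mm), held for about 0.8 s and came back up.

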